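# Turn the soap plate over against the splash rail

### The job

One of the two soap plates lies wrong way up, its smooth grey face showing. Push it up against the green splash rail so that it stands leaning there, then tip it back over so that it lies flat on the shelf in front of the rail with its blue ribbed face up. Leave the other plate where it is and do not knock over the stack of cups.

Things in the scene. Friction and masses are not known exactly. Their poses are not given: they have to be found in the camera images.
- plate: soap plate to turn over, 110 x 90 x 12 mm, 0.15 kg, lying 10 to 45 mm short of the rail's foot and square to it within 10 deg. Origin at its centre, 6 mm up; x along the 110 mm side, z out of the smooth grey face (up at the start), other face blue. Pushed at its near end it rides up the rail; lower edge at the foot, it stays leaning about 55 deg, top 25 mm above and 15 mm beyond the rail's top edge
- rail: fixed smooth green metal splash rail, 300 mm long, 62 mm high. Origin on the shelf at the middle of its foot line; y along the rail; x level, from the plates' side to behind it. Its plates' side is a ramp from the foot: 40 deg to 15 mm high at x = 18 mm, 58 deg to 40 mm at x = 33 mm, 72 deg to the top edge, 62 mm at x = 41 mm. Back at x = 60 mm, then over 100 mm clear shelf
- spare: the other soap plate, same size, already blue ribbed face up; leave it. Origin at its centre, 6 mm above the shelf, z up, x along its 110 mm side. It lies beside the first plate, also in front of the rail, their centres about 140 mm apart along the rail, on either side
- cups: stack of three nested plastic cups (orange, yellow, green), 75 mm across, 117 mm high, standing well behind the rail. Origin at the centre of its underside, z up
Mind the look-alikes: they are no part of the job. Leave any pink or turquoise look-alike of the plate alone.

How it is judged:
On the way:
1. the plate leans up against the rail, at least 43 degrees steep (angle between plate's own z axis and vertical between 0.75 and 1.75 rad and x of plate in the frame of rail above -0.06 m and contact force between plate and rail above 0.05 N), for 0.2 s.
At the end, for the whole second after the job is handed in: the plate lies at rest on the shelf in front of the rail (its centre within 200 mm of the foot line), blue ribbed face up and level within 10 degrees; the other plate is within 20 mm of where it was, still flat; the cups stand upright (angle between plate's own z axis and vertical above 2.97 rad and height (world z) of plate below 0.016 m and x of plate in the frame of rail between -0.2 and 0 m and linear speed of plate below 0.02 m/s and distance of spare from where it was at the start of the episode below 0.02 m and angle between each of spare, cups's own z axis and vertical below 0.17 rad); the robot touches nothing.
It fails at once if the other plate is moved by more than 20 mm or tipped (distance of spare from where it was at the start of the episode above 0.02 m or angle between spare's own z axis and vertical above 0.3 rad).
It fails at once if the cups are knocked over (angle between cups's own z axis and vertical above 0.5 rad).
It also fails if it takes over 45 s, if anything falls off the work surface, if the arm or the gripper's body presses on something with over 40 N, if the wrist force passes 120 N, or if a joint passes its speed limit or range.

### The arm

A 6-joint arm with a two-finger parallel gripper is mounted at the origin on the work surface. World frame = base frame: x ahead of the robot, y to its left, z up, the work surface at z = 0. Lengths are in m, angles in rad, forces in N, time in s.
With the tool pointing down it reaches from about 0.35 to 1 m from the base axis. Payload 7.1 kg.
Tool frame: the origin (TCP) lies midway between the tips of the shut fingers; the grasp point (between the pads) lies 19 mm behind it; z points along the fingers, y is the line along which they close (so a half turn about z gives the same grasp; the last joint's range is limited). The gripper opens to 85 mm and grips with 20 to 120 N. Pads are 22 mm wide; open, the fingers measure 114 mm over their backs; the gripper's body (76 mm by 85 mm) begins 54 mm behind the grasp point. The pads swing forward as they close: fully open they stand 13 mm farther back than shut.
Start: joints at [1.214, 0.423, 1.63, -0, 1.089, -0.019], TCP at [0.207, 0.59, 0.231] pointing down, gripper open.
Joint ranges: [-3, 3], [-0.9, 2.11], [0.09, 2.58], [-1.31, 4.45], [0.11, 2.69], [-2.54, 2.54]. Speed limits (rad/s): [2.39, 2.39, 3.01, 3.14, 3.14, 3.14].

### API

Orientations are given as a unit quaternion [w, x, y, z].
In Python, from station import monitor, imaging, ticket gives the robot as it stands.
- The arm moves only by the tool drive_tool, never from a script. Its argument "rows" is text: rows parted by semicolons, each of 7 numbers parted by spaces: the turn, a rotation vector about the world's x, y, z normalised to -1 to 1, where 1 is 6 degrees, then the shift along the world's x, y, z normalised to -1 to 1, where 1 is 0.025 m, then the gripper command: -1 is shut, 1 is fully open, values between are in proportion. A call has 1 to 8 rows; each row shifts and turns the commanded pose from where the row before left it; what a row does not reach is not made up. A row lasts 1/8 s, in which the tool goes at most 62.5 mm and 10.7 degrees, less where a joint would pass 70% of its speed; a pose out of reach is approached as far as the arm can. A call with a number of a shift or a turn outside -1 to 1 is refused whole. A call with a gripper value outside its range is refused whole. The fingers move at their own pace and stop on an object; "grip_force" is the grip in N (left out, the last holds). Time passes only in rows, so rows that do not move let the fingers close. It gives the time, the measured TCP pose, the force, the opening and the grip force at its end, in the units of the state.
- monitor.get_state(): the state, without advancing time (a new reading comes with each control period).
- imaging.read_camera(name): name is "scene" or "top" or "wrist"; returns a dict with "frame" (420x560x3 uint8, red, green, blue), "camera_matrix" (3x3 intrinsics, pixels), "R" (3x3) and "t" (3): a world point X has camera coordinates R X + t. Camera axes: x right, y down, z forward; pixel columns grow to the right and rows downward; lengths in m; the calibration is good to about 2 mm. A picture is of the moment at which its call begins. There is no depth.
- ticket.hand_in(): hands the job in; it is judged then, once.
Trained networks look in a picture, given as the dict that the camera call returned (one of the last four; its "shot" number tells which), for a name from the list of things; names that differ only in an ending like _2 or _b are one class to them, and where a whole thing is asked for, a point or a joint stands for the part that bears it (a point fixed in the world has none). Each returns a list of dicts, best first, with "p" (0 to 1); they miss things now and then, are a little off and sometimes report something else, mostly with a low value. They report only what shows in the picture. A call takes as long as a camera call. They do not tell look-alikes from the thing itself.
- imaging.search_frame(target, picture): "box" ([left, top, width, height] in pixels, round what is visible of it).
The state is a dict: "time": time; "joints": joint angles; "joint_velocities": joint speeds; "joint_efforts": joint torques, N m; "eef_pos": TCP position; "ee_rot": TCP orientation; "wrist_force": force on the tool from outside, world axes, zero at the start; "moment": the same for the moment, N m; "finger_gap": finger opening in m; "grasp_force": force on a finger pad.
Only numpy, scipy, OpenCV 4.12 (cv2) and the standard library are available. Lean on these libraries where they do the work, as an engineer would, in place of code of your own. Each camera call takes 0.05 s, during which the arm holds its last target. There are 200 camera calls.

## Working session

There is one attempt and no reset: what is moved stays moved. The work goes in short steps, Python scripts to look and compute and a tool call to move; the robot and the scene stay as the last step left them, time stands still between calls to the robot, and variables do not carry over. Pictures are saved under pics/ and viewed, at most 10 in all, crops included, and the job is handed in when it is done.

Besides the shell and the picture viewer there is one more tool, called after ">>>" by a JSON object that holds its "op" and its "data". drive_tool: Moves the arm, as the interface text tells. Its arguments: {"type":"object","properties":{"rows":{"type":"string"},"grip_force":{"type":"number"}},"required":["rows"]}

```bash
mkdir -p pics; cat > h.py <<'E'
import sys; sys.path.insert(0,'.')
import numpy as np, cv2
from station import monitor, imaging, ticket
def px2w(c,u,v,z):
    K,R,t=map(np.array,(c["camera_matrix"],c["R"],c["t"]))
    d=R.T@np.linalg.solve(K,[u,v,1.]); o=-R.T@t
    return o+d*(z-o[2])/d[2]
def w2px(c,X):
    p=np.array(c["camera_matrix"])@(np.array(c["R"])@np.array(X)+np.array(c["t"])); return p[:2]/p[2]
def save(c,n): cv2.imwrite(f'pics/{n}.png',cv2.cvtColor(c["frame"],cv2.COLOR_RGB2BGR))
E
python3 - <<'E'
from h import *
s=monitor.get_state(); print(s)
ims=[]
for n in("top","scene"):
    c=imaging.read_camera(n); ims.append(c["frame"])
    print(n,-np.array(c["R"]).T@c["t"])
    for t in("plate","rail","spare","cups"):
        for d in imaging.search_frame(t,c)[:3]:
            b=d["box"];print(t,np.round(b),round(d["p"],2),px2w(c,b[0]+b[2]/2,b[1]+b[3]/2,.012).round(3))
    save({"frame":c["frame"]},n)
E
```

```text
{'time': 0.0, 'joints': array([ 1.21401223e+00,  4.23858396e-01,  1.63067236e+00, -3.50938087e-06,
        1.08860618e+00, -1.90137304e-02]), 'joint_velocities': array([ 0.00046186, -0.00126201, -0.00050908, -0.0007827 , -0.00067363,
        0.00061144]), 'joint_efforts': array([-8.99535535e-04, -5.57383561e+01, -2.81747192e+01,  4.49560696e-05,
        7.25381033e-03,  1.87084157e-05]), 'eef_pos': array([0.20691155, 0.58918502, 0.23054166]), 'ee_rot': array([-1.42705611e-04,  1.68082644e-01,  9.85772605e-01, -7.58840826e-04]), 'wrist_force': array([ 0.52563605,  0.3527999 , -0.34518537]), 'moment': array([-0.02456964, -0.01172107, -0.02801842]), 'grasp_force': 0.0, 'finger_gap': 0.08521137144095539}
top [0.5278708  0.10499719 1.03990264]
plate [402. 180.  68.  70.] 0.95 [ 0.6   -0.212  0.012]
plate [293. 178.  60.  53.] 0.94 [0.62  0.018 0.012]
plate [195.  80.  68.  68.] 0.8 [0.804 0.209 0.012]
rail [244. 156.  49. 156.] 0.86 [0.559 0.127 0.012]
spare [297. 246.  60.  55.] 0.76 [0.481 0.009 0.012]
cups [ 64. 291.  59.  40.] 0.56 [0.403 0.472 0.012]
scene [1.26112338 0.0928046  0.66084677]
plate [110. 197.  59.  44.] 0.88 [ 0.615 -0.203  0.012]
plate [296. 256.  66.  64.] 0.66 [0.812 0.206 0.012]
plate [212. 204.  54.  38.] 0.61 [0.632 0.023 0.012]
rail [265. 150.  34. 104.] 0.65 [0.566 0.123 0.012]
spare [210. 168.  50.  28.] 0.83 [0.49  0.009 0.012]
cups [394. 120.  34.  50.] 0.87 [0.343 0.491 0.012]
```

View pics/top.png

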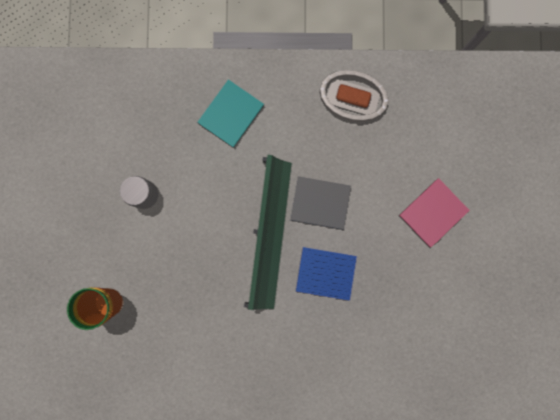

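```bash
python3 - <<'E'
from h import *
c=imaging.read_camera("top")
f=c["frame"][140:330,220:380]; 
cv2.imwrite('pics/crop.png',cv2.cvtColor(cv2.resize(f,None,fx=3.1,fy=3.1,interpolation=cv2.INTER_CUBIC),cv2.COLOR_RGB2BGR))
E
```

```text
(no output)
```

View pics/crop.png

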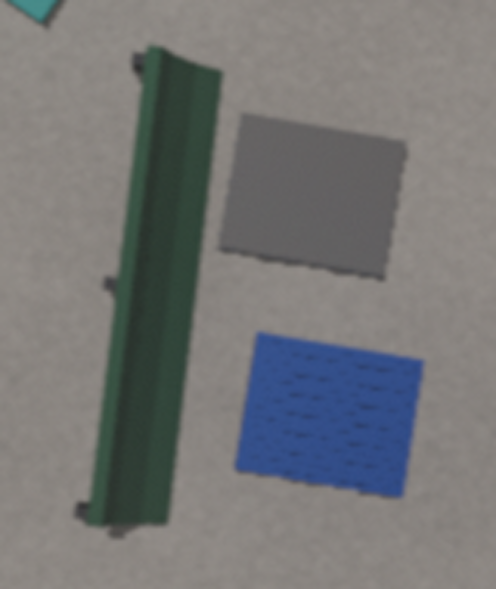

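The grey-faced plate is at pixel (321,203), close to the rail on its right side. The ribbed blue plate at (326,274) is the spare. The pink (434,212) and turquoise (231,113) ones are look-alikes. The crop confirms the grey one fits: smooth grey face up, short of the rail and next to the blue plate.

```bash
python3 - <<'E'
from h import *
c=imaging.read_camera("top"); g=lambda p:(p[0]/3.1+219.9,p[1]/3.1+139.9)
f=np.array([px2w(c,*g(p),0)for p in[(221,72),(168,524)]])
P=np.array([px2w(c,*g(p),.012)for p in[(240,113),(405,142),(384,278),(220,250)]])
S=np.array([px2w(c,*g(p),.012)for p in[(258,333),(423,360),(403,496),(236,470)]])
print("foot",f.round(3),np.linalg.norm(f[0]-f[1])); print(P.round(3),S.round(3))
u=(f[0]-f[1]);u/=np.linalg.norm(u); n=np.array([-u[1],u[0],0]); m=f.mean(0)
print("u",u,"n",n,"ang",np.degrees(np.arctan2(u[1],u[0])))
for Q in(P,S): print("rail frame (x,along)",((Q-m)@np.c_[n,u]).round(3).tolist(),Q.mean(0).round(4),[np.linalg.norm(Q[i]-Q[i-1]).round(3) for i in range(4)])
e=P[0]-P[3]; print("plate edge ang",np.degrees(np.arctan2(e[1],e[0])), np.degrees(np.arctan2(*(P[0]-P[1])[[0,1]])))
E
```

```text
foot [[0.706 0.081 0.   ]
 [0.409 0.114 0.   ]] 0.298780795258026
[[ 0.677  0.069  0.012]
 [ 0.658 -0.039  0.012]
 [ 0.569 -0.025  0.012]
 [ 0.587  0.082  0.012]] [[ 0.533  0.057  0.012]
 [ 0.516 -0.05   0.012]
 [ 0.429 -0.037  0.012]
 [ 0.445  0.071  0.012]]
u [ 0.99397397 -0.10961632  0.        ] n [0.10961632 0.99397397 0.        ] ang -6.293198564855091
rail frame (x,along) [[-0.015, 0.122], [-0.125, 0.115], [-0.121, 0.025], [-0.013, 0.031]] [0.6226 0.0216 0.012 ] [np.float64(0.091), np.float64(0.11), np.float64(0.09), np.float64(0.108)]
rail frame (x,along) [[-0.043, -0.02], [-0.152, -0.025], [-0.148, -0.113], [-0.039, -0.109]] [0.4807 0.01   0.012 ] [np.float64(0.089), np.float64(0.108), np.float64(0.088), np.float64(0.109)]
plate edge ang -7.964585564356342 9.6064014716505
```

>>> {"op": "drive_tool", "data": {"rows": "0 0 -.48 .6 -.98 0 0;0 0 -.48 .6 -.98 0 0;0 0 -.48 .6 -.98 0 0;0 0 -.48 .6 -.98 0 0;0 0 -.48 .6 -.98 0 0;0 0 -.48 .6 -.98 0 0;0 0 -.48 .6 -.98 0 0;0 0 -.48 .6 -.98 0 0"}}

```text
time: 1.6
eef_pos: [0.3276, 0.3929, 0.2315]
ee_rot: [0.0, 0.362, 0.932, 0.0]
wrist_force: [0.0, 0.9, -0.3]
finger_gap: 0.0426
grasp_force: 0.0
```

>>> {"op": "drive_tool", "data": {"rows": "0 0 -.48 .6 -.98 0 0;0 0 -.48 .6 -.98 0 0;0 0 -.48 .6 -.98 0 0;0 0 -.48 .6 -.98 0 0;0 0 -.48 .6 -.98 0 0;0 0 -.48 .6 -.98 0 0;0 0 -.48 .6 -.98 0 0;0 0 -.48 .6 -.98 0 0"}}

```text
time: 2.6
eef_pos: [0.4476, 0.1969, 0.2315]
ee_rot: [0.0, 0.541, 0.841, 0.0]
wrist_force: [-0.1, -0.5, 0.0]
finger_gap: 0.0427
grasp_force: 0.0
```

>>> {"op": "drive_tool", "data": {"rows": "0 0 -.48 .6 -.98 0 0;0 0 -.48 .6 -.98 0 0;0 0 -.48 .6 -.98 0 0;0 0 -.48 .6 -.98 0 0;0 0 -.48 .6 -.98 0 0;0 0 -.48 .6 -.98 0 0;0 0 -.48 .6 -.98 0 0;0 0 -.48 .6 -.98 0 0"}}

```text
time: 3.6
eef_pos: [0.5676, 0.0008, 0.2314]
ee_rot: [0.0, 0.698, 0.716, 0.0]
wrist_force: [-0.6, -0.0, 0.6]
finger_gap: 0.0424
grasp_force: 0.0
```

>>> {"op": "drive_tool", "data": {"rows": "0 0 -.48 .6 -.98 0 0;0 0 -.48 .6 -.98 0 0;0 0 -.48 .6 -.98 0 0;0 0 0 0 0 0 0;0 0 0 0 0 0 0"}}

```text
time: 4.22
eef_pos: [0.6116, -0.0714, 0.2311]
ee_rot: [-0.0, 0.749, 0.662, -0.0]
wrist_force: [-0.0, -0.5, 0.3]
finger_gap: 0.0426
grasp_force: 0.0
```

>>> {"op": "drive_tool", "data": {"rows": "0 0 0 0 0 -1 0;0 0 0 0 0 -1 0;0 0 0 0 0 -1 0;0 0 0 0 0 -1 0;0 0 0 0 0 -1 0;0 0 0 0 0 -1 0;0 0 0 0 0 -1 0;0 0 0 0 0 -.95 0"}}

```text
time: 5.22
eef_pos: [0.6116, -0.0707, 0.032]
ee_rot: [-0.0, 0.749, 0.663, -0.0]
wrist_force: [-0.2, -0.6, 0.3]
finger_gap: 0.0428
grasp_force: 0.0
```

>>> {"op": "drive_tool", "data": {"rows": "0 0 0 0 0 -.6 0;0 0 0 0 0 -.36 0;0 0 0 0 0 -.12 0;0 0 0 0 0 0 0"}}

```text
time: 5.72
eef_pos: [0.6124, -0.0718, 0.006]
ee_rot: [0.0, 0.75, 0.662, 0.0]
wrist_force: [0.0, -0.0, 0.5]
finger_gap: 0.043
grasp_force: 0.0
```

```bash
python3 - <<'E'
from h import *
c=imaging.read_camera("scene"); f=c["frame"][140:300,60:340]
cv2.imwrite('pics/c2.png',cv2.cvtColor(cv2.resize(f,None,fx=2.8,fy=2.8,interpolation=cv2.INTER_CUBIC),cv2.COLOR_RGB2BGR))
E
```

```text
(no output)
```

View pics/c2.png

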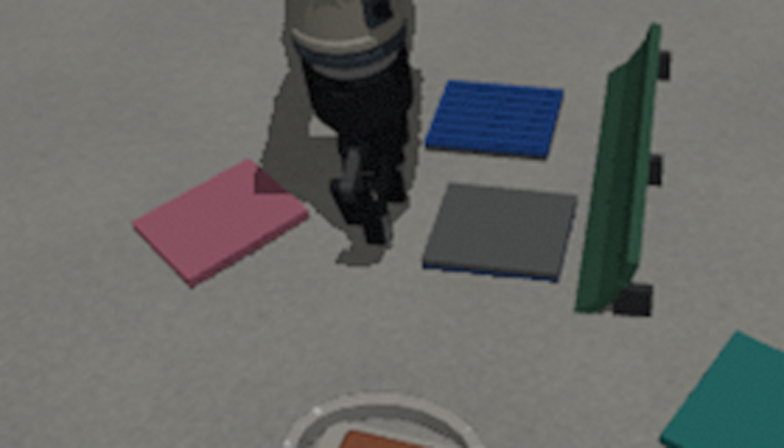

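The fingers stand at (375,230) in the crop, short of the plate's near edge. The spare and the pink plate are clear of them. Next I lower the fingers further to find the shelf.

>>> {"op": "drive_tool", "data": {"rows": "0 0 0 0 0 -.12 0;0 0 0 0 0 -.08 0;0 0 0 0 0 0 0"}}

```text
time: 6.15
eef_pos: [0.612, -0.0719, 0.0005]
ee_rot: [-0.0, 0.75, 0.662, -0.0]
wrist_force: [0.4, -0.5, 0.7]
finger_gap: 0.0427
grasp_force: 0.0
```

>>> {"op": "drive_tool", "data": {"rows": "0 0 0 0 0 -.06 0;0 0 0 .055 .5 0 0;0 0 0 .055 .5 0 0;0 0 0 .055 .5 0 0;0 0 0 .055 .5 0 0;0 0 0 .055 .5 0 0;0 0 0 0 0 0 0"}}

```text
time: 7.02
eef_pos: [0.6191, -0.0081, -0.0009]
ee_rot: [-0.0, 0.749, 0.662, 0.0]
wrist_force: [0.7, 0.6, -0.2]
finger_gap: 0.0424
grasp_force: 0.0
```

>>> {"op": "drive_tool", "data": {"rows": "0 0 0 .055 .5 0 0;0 0 0 .055 .5 0 0;0 0 0 0 0 0 0"}}

```text
time: 7.4
eef_pos: [0.6219, 0.0169, -0.0009]
ee_rot: [-0.0, 0.749, 0.662, 0.0]
wrist_force: [-0.4, -0.0, -0.8]
finger_gap: 0.0429
grasp_force: 0.0
```

```bash
python3 - <<'E'
from h import *
c=imaging.read_camera("scene"); f=c["frame"][140:300,60:340]
cv2.imwrite('pics/c3.png',cv2.cvtColor(cv2.resize(f,None,fx=2.8,fy=2.8,interpolation=cv2.INTER_CUBIC),cv2.COLOR_RGB2BGR))
E
```

```text
(no output)
```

View pics/c3.png

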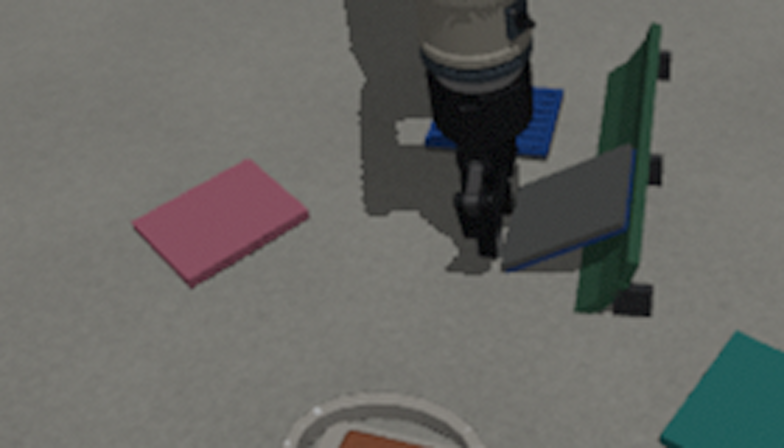

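The plate is riding up the rail at about 30°, its upper edge near (635,150). I keep pushing.

>>> {"op": "drive_tool", "data": {"rows": "0 0 0 .044 .4 0 0;0 0 0 .044 .4 0 0;0 0 0 .044 .4 0 0;0 0 0 .044 .4 0 0;0 0 0 0 0 0 0"}}

```text
time: 8.07
eef_pos: [0.6263, 0.0567, -0.0009]
ee_rot: [0.0, 0.749, 0.662, 0.0]
wrist_force: [1.0, 0.4, -0.2]
finger_gap: 0.0427
grasp_force: 0.0
```

>>> {"op": "drive_tool", "data": {"rows": "0 0 0 .022 .2 0 0;0 0 0 .022 .2 0 0;0 0 0 0 0 0 0;0 0 0 0 0 0 0"}}

```text
time: 8.57
eef_pos: [0.6273, 0.0657, -0.0009]
ee_rot: [0.0, 0.75, 0.662, 0.0]
wrist_force: [-0.3, 0.4, 0.7]
finger_gap: 0.0424
grasp_force: 0.0
```

```bash
python3 - <<'E'
from h import *
c=imaging.read_camera("scene"); f=c["frame"][140:300,60:340]
cv2.imwrite('pics/c4.png',cv2.cvtColor(cv2.resize(f,None,fx=2.8,fy=2.8,interpolation=cv2.INTER_CUBIC),cv2.COLOR_RGB2BGR))
E
```

```text
(no output)
```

View pics/c4.png

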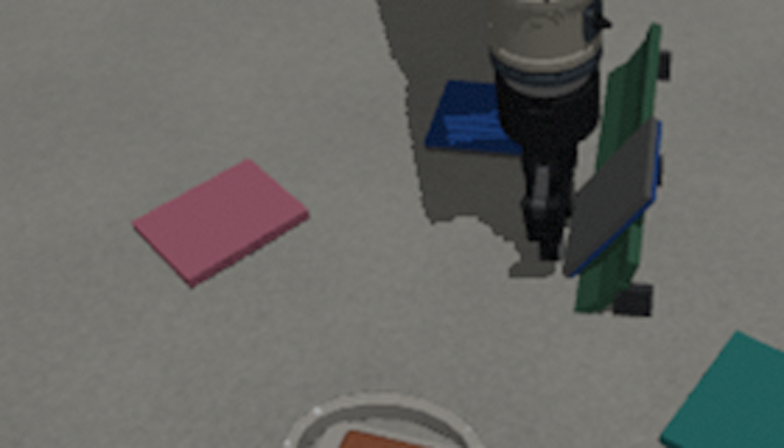

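>>> {"op": "drive_tool", "data": {"rows": "0 0 0 .013 .12 0 0;0 0 0 .013 .12 0 0;0 0 0 0 0 0 0;0 0 0 0 0 0 0"}}

```text
time: 9.12
eef_pos: [0.6277, 0.0701, -0.0005]
ee_rot: [0.0, 0.749, 0.662, -0.001]
wrist_force: [-1.7, -9.1, 5.2]
finger_gap: 0.0427
grasp_force: 5.0
```

>>> {"op": "drive_tool", "data": {"rows": "0 0 0 -.03 -.3 0 0;0 0 0 -.11 -1 0 0;0 0 0 -.11 -1 0 0;0 0 0 -.11 -1 0 0;0 0 0 0 0 1 0;0 0 0 0 0 1 0;0 0 0 0 0 1 0;0 0 0 0 0 1 0"}}

```text
time: 10.12
eef_pos: [0.6188, -0.0107, 0.0998]
ee_rot: [-0.0, 0.75, 0.662, 0.0]
wrist_force: [-0.9, -0.2, -0.7]
finger_gap: 0.0429
grasp_force: 0.0
```

>>> {"op": "drive_tool", "data": {"rows": "0 0 0 0 0 1 0;0 0 0 0 0 1 0;0 0 0 0 0 1 0;0 0 0 0 0 0 0"}}

```text
time: 10.62
eef_pos: [0.6203, -0.0107, 0.176]
ee_rot: [0.001, 0.75, 0.662, 0.002]
wrist_force: [-0.3, -0.2, -0.8]
finger_gap: 0.0428
grasp_force: 0.0
```

```bash
python3 - <<'E'
from h import *
c=imaging.read_camera("scene"); f=c["frame"][140:300,60:340]
cv2.imwrite('pics/c5.png',cv2.cvtColor(cv2.resize(f,None,fx=2.8,fy=2.8,interpolation=cv2.INTER_CUBIC),cv2.COLOR_RGB2BGR))
E
```

```text
(no output)
```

View pics/c5.png

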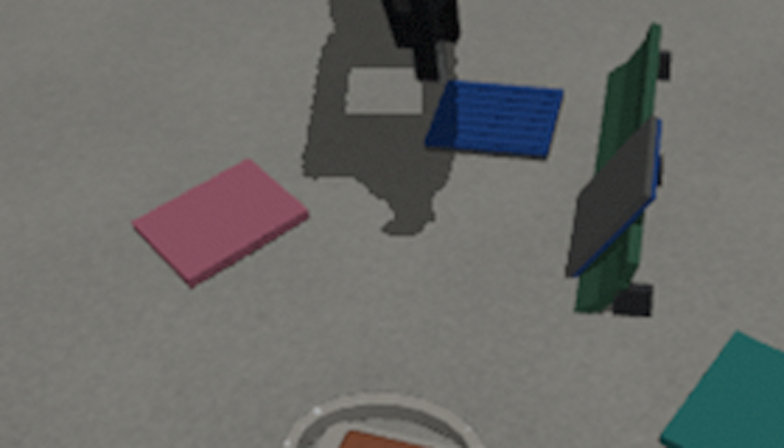

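The plate stays leaning unaided at about 55°, its top edge from (658,120) to (658,200). The spare hasn't moved. Now I cross over behind the rail.

>>> {"op": "drive_tool", "data": {"rows": "0 0 0 .11 1 0 0;0 0 0 .11 1 0 0;0 0 0 .11 1 0 0;0 0 0 .11 1 0 0;0 0 0 .11 1 0 0;0 0 0 .11 1 0 0;0 0 0 .11 1 0 0;0 0 0 .11 1 0 0"}}

```text
time: 11.68
eef_pos: [0.6409, 0.1906, 0.1737]
ee_rot: [-0.0, 0.75, 0.662, -0.0]
wrist_force: [-0.3, 0.4, -0.1]
finger_gap: 0.0424
grasp_force: 0.0
```

>>> {"op": "drive_tool", "data": {"rows": "0 0 0 .11 1 0 0;0 0 0 0 0 0 0;0 0 0 0 0 -1 0;0 0 0 0 0 -1 0;0 0 0 0 0 -1 0;0 0 0 0 0 -1 0;0 0 0 0 0 -.16 0;0 0 0 0 0 0 0"}}

```text
time: 12.68
eef_pos: [0.6439, 0.214, 0.0704]
ee_rot: [0.0, 0.75, 0.662, 0.0]
wrist_force: [0.9, -0.1, 0.2]
finger_gap: 0.0428
grasp_force: 0.0
```

```bash
python3 - <<'E'
from h import *
c=imaging.read_camera("scene"); f=c["frame"][100:280,180:400]
for u,v in((295,183),(295,211.5)): 
    w=px2w(c,u,v,.087)-[.5575,.0975,0]; print(w@[.11,.994,0],w@[.994,-.11,0])
cv2.imwrite('pics/c6.png',cv2.cvtColor(cv2.resize(f,None,fx=3,fy=3,interpolation=cv2.INTER_CUBIC),cv2.COLOR_RGB2BGR))
E
```

```text
0.05519220190791732 0.021940081030515646
0.05983802935667988 0.11235538592669674
```

View pics/c6.png

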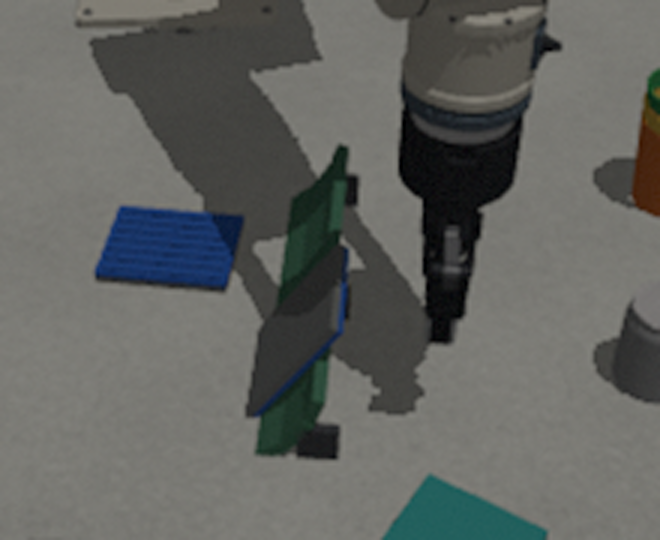

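The fingers at (440,330) are behind the rail and in line with the plate's top edge (345,290). Cups and white object are clear. I tip it back now.

>>> {"op": "drive_tool", "data": {"rows": "0 0 0 -.11 -1 0 0;0 0 0 -.09 -.8 0 0;0 0 0 -.077 -.7 0 0;0 0 0 -.077 -.7 0 0;0 0 0 -.077 -.7 0 0;0 0 0 -.077 -.7 0 0;0 0 0 -.077 -.7 0 0;0 0 0 0 0 0 0"}}

```text
time: 13.72
eef_pos: [0.6288, 0.0803, 0.07]
ee_rot: [-0.0, 0.75, 0.661, -0.0]
wrist_force: [-0.2, 0.3, -0.3]
finger_gap: 0.0427
grasp_force: 0.0
```

```bash
python3 - <<'E'
from h import *
c=imaging.read_camera("scene"); f=c["frame"][120:300,150:370]
cv2.imwrite('pics/c7.png',cv2.cvtColor(cv2.resize(f,None,fx=3,fy=3,interpolation=cv2.INTER_CUBIC),cv2.COLOR_RGB2BGR))
E
```

```text
(no output)
```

View pics/c7.png

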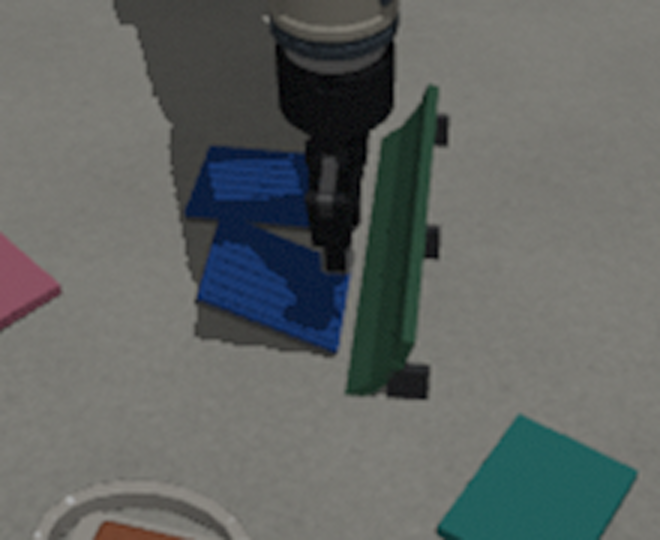

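The plate is past vertical and falling with the blue face up. Raise the tool and check.

>>> {"op": "drive_tool", "data": {"rows": "0 0 0 0 0 .5 0;0 0 0 0 0 1 0;0 0 0 0 0 1 0;0 0 0 0 0 1 0;0 0 0 .1 1 1 0;0 0 0 .1 1 0 0;0 0 0 .1 1 0 0;0 0 0 0 0 0 0"}}

```text
time: 14.78
eef_pos: [0.6364, 0.159, 0.1826]
ee_rot: [-0.0, 0.749, 0.663, 0.0]
wrist_force: [-0.7, 0.4, 0.4]
finger_gap: 0.0424
grasp_force: 0.0
```

```bash
python3 - <<'E'
from h import *
c=imaging.read_camera("top")
for t in("plate","spare","cups"):
    for d in imaging.search_frame(t,c)[:5]:
        b=d["box"];print(t,np.round(b),round(d["p"],2),px2w(c,b[0]+b[2]/2,b[1]+b[3]/2,.012).round(3))
a=c["frame"][130:320,210:440]
c=imaging.read_camera("scene"); b=c["frame"][120:310,150:370]
im=np.hstack([a,b]); cv2.imwrite('pics/c8.png',cv2.cvtColor(cv2.resize(im,None,fx=1.75,fy=1.75,interpolation=cv2.INTER_CUBIC),cv2.COLOR_RGB2BGR))
E
```

```text
plate [299. 178.  54.  52.] 0.92 [0.621 0.01  0.012]
plate [403. 181.  68.  69.] 0.59 [ 0.599 -0.213  0.012]
spare [314. 248.  46.  55.] 0.75 [ 0.477 -0.011  0.012]
cups [ 65. 291.  59.  39.] 0.69 [0.404 0.471 0.012]
```

View pics/c8.png

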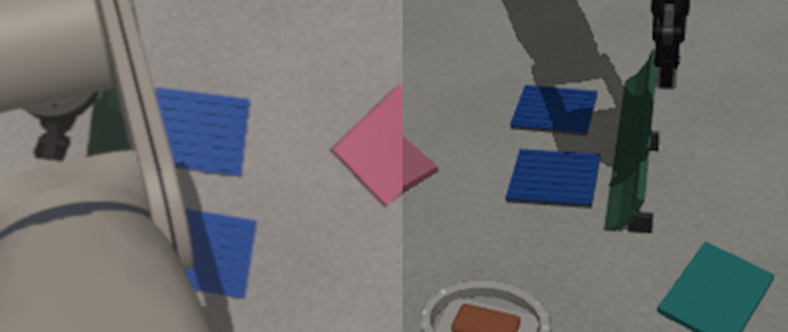

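The plate lies flat with its blue face up in front of the rail: (205,130) in the left half, (553,178) in the right. The spare's corner is at pixel 356, the same as before. The tool is clear of everything.

```bash
python3 -c "
from h import *
print(ticket.hand_in())"
```

```text
the job is handed in; nothing more can be done
None
```

The grey plate was pushed up to lean on the rail and tipped back so it lies flat in front of it, blue ribbed face up; the spare and cups weren't disturbed, and the job was handed in at about 15 s (no verdict was returned).

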